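# Clear and uncover a splice tray, and show its cover over the light panel

### The job

Pick up the scraper block and with it sweep the three loose steel slugs off the blue cover into the green catch trough beside the stack, then stand the scraper back on the bench. Then peel the cover off the metal tray by its yellow tab: lift that corner first while the opposite corner stays tucked under the tray's lip, then draw the cover out from under it, leaving the tray down in its holder and the other things on the bench alone. Finish holding the cover by the tab, still and about level, clear above the middle of the white light panel; do not put it down.

Things in the scene. Friction and masses are not known exactly. Their poses are not given: they have to be found in the camera images.
- holder: fixed grey holder with a green catch trough along its -y side. Origin: underside, below the centre of the stack. Base plate 150 x 140 mm, its top 10 mm up; pocket walls round the tray (2 mm play) reach 22 mm up. Tray and cover sit in it with their axes along the holder's axes
- trough (a point): centre of the catch trough's floor: holder frame (0, -99, 5) mm. Inside, the trough spans x -81 to +81 mm and y -66 to -133 mm in the holder's frame; its walls stand 34 mm above the bench (22 mm towards the stack)
- tray: loose dark metal splice tray, 120 x 120 x 30 mm, about 0.55 kg, origin at the centre of its underside. Two white spring noses in its +x and +y walls near the tab's corner press on the cover's skirts with about 1 N each: the cover sticks there, and lifting the tab corner takes some 2 to 3 N. Pulled straight up, the cover takes the tray along by the lip (see tray_slot)
- tray_slot (a point): point where the cover's tongue is tucked, under the tray's lip at its -x -y corner. The lip is diagonal, 3 mm thick, its top flush with the rim, and overhangs the tongue by 6 mm with 2 mm of play above the tongue; outward of a ledge 57 mm from the centre there is open space below the tongue, so that it can tilt
- cover: loose blue rigid cover on the tray, plate 120 x 120 x 4 mm with a 28 mm square notch at its -x -y corner, about 100 g. Origin: centre of the plate's underside, 40 mm above the bench when seated (flat top 44 mm above the bench). z up. Skirts under the plate reach 10 mm down into the tray. Yellow tab at the +x +y corner, tongue at the -x -y corner
- tab (a point): point in the yellow upright fin at the cover's +x +y corner: cover frame (65, 65, 26) mm. The fin is 10 mm thick, 30 mm long along the cover's diagonal (the +x +y direction), from 4 to 36 mm above the cover's origin; pinch it across its thickness from above. The fin stays outside the strip |x| < 50 mm of the cover
- tongue (a point): point on the cover's tongue, 63 mm from the centre towards its -x -y corner, 7 mm below the cover's origin; tongue tip 65 mm from the centre. The cover comes free once the tab corner is tilted up about this corner by 0.2 to 0.3 rad and the cover is then drawn 10 to 25 mm along its own tilted diagonal towards the tab
- slug0: loose steel disc, diameter 20 mm, 5 mm thick, 12 g, lying on the cover; origin at the centre of its underside. All three lie within 30 mm of the cover's centre line along y, and between y -44 and +18 mm in the cover's frame
- slug1: as slug0
- slug2: as slug0
- scraper: loose scraper block standing on the bench, 140 g, origin at the centre of its underside, z up. Orange foot 26 mm (x) by 84 mm (y, the blade's length) by 18 mm high; black handle on it 18 mm (x) by 50 mm (y), up to 62 mm high. Pinch the handle across its x from above; sweep along its x, with the blade across
- scraper_grip (a point): point in the scraper's handle 48 mm above its underside
- panel: fixed white light panel with a grey rim, 160 x 160 mm, 12 mm high, lying on the bench; origin at the centre of its underside
- cleaner: bystander: white bottle with a blue cap, diameter 56 mm, 150 mm high; origin at its underside
- spool: bystander: yellow spool lying flat, diameter 90 mm, 36 mm high; origin at its underside
- driver: bystander: screwdriver with a red handle, lying on the bench
- tape: bystander: black ring of tape, diameter 90 mm, 20 mm high; origin at its underside
- cleaver: bystander: blue case 70 x 60 x 45 mm; origin at its underside
- mug: bystander: white mug, diameter 80 mm, 90 mm high; origin at its underside

How it is judged:
On the way, in this order (a step that is already met when the one before it is completed fails the run):
1. all three slugs lie in the catch trough, the scraper still held in the fingers (y of slug0 in the frame of holder between -0.135 and -0.058 m and x of slug0 in the frame of holder between -0.083 and 0.083 m and z of each of slug0, slug1, slug2 in the frame of holder below 0.036 m and y of slug1 in the frame of holder between -0.135 and -0.058 m and x of slug1 in the frame of holder between -0.083 and 0.083 m and y of slug2 in the frame of holder between -0.135 and -0.058 m and x of slug2 in the frame of holder between -0.083 and 0.083 m and contact force between the fingers and scraper above 1 N), for 0.1 s.
2. the scraper stands on the bench again, let go (contact force between the fingers and scraper below 0.1 N and height (world z) of scraper below 0.006 m and angle between scraper's own z axis and vertical below 0.2 rad), for 0.1 s.
3. the held cover's tab corner is tilted up by over 0.12 rad while the opposite corner is still tucked in (tongue within 12 mm of its slot) (angle between cover's own z axis and vertical above 0.12 rad and distance between tongue and tray_slot below 0.012 m and z of tab in the frame of tray above 0.07 m and contact force between the fingers and cover above 1 N), for 0.1 s.
At the end, for the whole second after the job is handed in: cover held, still (under 30 mm/s), level to 0.35 rad, its origin 80 to 350 mm high and within 50 mm horizontally of the panel's centre, touching neither tray nor panel; slugs in the trough; tray down in its holder (to 4 mm, 0.06 rad); scraper upright on the bench (contact force between the fingers and cover above 1 N and height (world z) of cover between 0.08 and 0.35 m and angle between cover's own z axis and vertical below 0.35 rad and horizontal distance between cover and panel below 0.05 m and linear speed of cover below 0.03 m/s and contact force between cover and tray below 0.05 N and contact force between cover and panel below 0.05 N and height (world z) of scraper below 0.006 m and angle between scraper's own z axis and vertical below 0.2 rad and y of slug0 in the frame of holder between -0.135 and -0.058 m and x of slug0 in the frame of holder between -0.083 and 0.083 m and z of each of slug0, slug1, slug2 in the frame of holder below 0.036 m and y of slug1 in the frame of holder between -0.135 and -0.058 m and x of slug1 in the frame of holder between -0.083 and 0.083 m and y of slug2 in the frame of holder between -0.135 and -0.058 m and x of slug2 in the frame of holder between -0.083 and 0.083 m and z of tray in the frame of holder below 0.014 m and angle between tray's own z axis and vertical below 0.06 rad); the arm keeps its last pose, push and grip.
It fails at once if a bystander (bottle, spool, screwdriver, tape, case or mug) is disturbed (moved over 30 mm) (distance of any of cleaner, spool, driver, tape, cleaver, mug from where it was at the start of the episode above 0.03 m).
It fails at once if the tray is pulled up out of its holder (over 12 mm) (z of tray in the frame of holder above 0.022 m).
It also fails if it takes over 61 s, if anything falls off the work surface, if the arm or the gripper's body presses on something with over 40 N, if the wrist force passes 120 N, or if a joint passes its speed limit or range.

### The arm

A 6-joint arm with a two-finger parallel gripper is mounted at the origin on the work surface. World frame = base frame: x ahead of the robot, y to its left, z up, the work surface at z = 0. Lengths are in m, angles in rad, forces in N, time in s.
With the tool pointing down it reaches from about 0.25 to 0.8 m from the base axis. Payload 3.9 kg.
Tool frame: the origin (TCP) lies on the front face of the gripper's body, between the roots of the fingers; the fingertips stand 73 mm ahead of it and the grasp point (between the pads) lies 54 mm ahead of it; z points along the fingers, y is the line along which they close (so a half turn about z gives the same grasp; the last joint's range is limited). The gripper opens to 85 mm and grips with 20 to 120 N. Pads are 22 mm wide; open, the fingers measure 114 mm over their backs; the gripper's body (76 mm by 85 mm) begins 54 mm behind the grasp point. The pads swing forward as they close: fully open they stand 13 mm farther back than shut.
Start: joints at [1.335, 0.26, -0.138, 1.173, 0, 1.571], TCP at [0.123, 0.51, 0.304] pointing down, gripper open.
Joint ranges: [-2.78, 2.78], [-0.83, 1.72], [-1.28, 1.37], [-1.9, 2.12], [-1.57, 1.48], [-3.14, 3.14]. Speed limits (rad/s): [2.57, 2.57, 3.14, 3.14, 3.14, 3.14].

### API

Orientations are given as a 3x3 rotation matrix whose columns are the frame's x, y, z axes.
In Python, from bench import r gives the robot as it stands.
- The arm moves only by the tool nudge_tcp, called after "Emit:" as name([rows], argument=value, ...), one row to a line, values as JSON. Schema: {"type":"object","properties":{"rows":{"type":"array","items":{"type":"array","items":{"type":"array","items":{"type":"number"},"minItems":6,"maxItems":6},"minItems":1,"maxItems":10},"minItems":1,"maxItems":1},"jaw":{"type":"number"},"clamp_n":{"type":"number"},"only":{"type":"string"},"quiet":{"type":"boolean"},"lines":{"type":"string"}},"required":["rows"],"additionalProperties":false}. rows is a list that holds a single list of rows (three levels of brackets), with 1 to 10 rows, each of 6 numbers: dx, dy, dz in m, then a rotation vector rx, ry, rz in rad; each row shifts and turns the commanded pose from where the row before left it, along the tool's axes as they then stand; what a row does not reach is not made up. A row lasts 1/10 s, in which the tool goes at most 0.05 m and 0.15 rad, less where a joint would pass 70% of its speed; a pose out of reach is approached as far as the arm can. jaw is the finger opening in m, set as the call begins (left out keeps the last). The fingers move at their own pace and stop on an object; clamp_n is the grip in N (left out, the last holds). Time passes only in rows, so rows that do not move let the fingers close. The tool returns the time, the measured TCP pose, the force, the opening and the grip force at its end. only (a regular expression) keeps the lines of the reply that match it, lines (a string "A,B") keeps lines A to B, and quiet returns only ok. Input that does not fit is refused with a message, and nothing moves.
- r.read_state(): the state, without advancing time (a new reading comes with each control period).
- r.get_image(name): name is "scene" or "top" or "wrist"; returns the picture (480x640x3 uint8, red, green, blue); there is no depth.
- r.camera_info(name): a dict with "vertical_fov" (degrees; the focal length in pixels is half the picture's height over the tangent of half this angle, whatever the lens; pixels are square), "cx", "cy" (the principal point, pixels), "dist" ([k1, k2, p1, p2, k3] as OpenCV has them; the pictures are not rectified), "T" (4x4, takes a point from camera to world coordinates); the wrist camera has in their place "T_tool_cam" (4x4, takes a point from camera to tool coordinates, whose origin is the TCP and whose axes are the flange's). Camera axes: x right, y up, looking along -z (the intrinsics and any distortion apply to the point x, -y, -z); pixel columns grow to the right and rows downward; lengths in m; the calibration is good to about 2 mm. A picture is of the moment at which its call begins: read the wrist's pose just before it. camera_info takes no time and is no camera call.
- r.finish_job(): hands the job in; it is judged then, once.
The state is a dict: "time": time; "joints": joint angles; "joint_vel": joint speeds; "joint_efforts": joint torques, N m; "eef_pos": TCP position; "orientation": TCP orientation; "contact_force": force on the tool from outside, world axes, zero at the start; "torque": the same for the moment, N m; "opening": finger opening in m; "gripper_force": force on a finger pad.
Only numpy, scipy, OpenCV 4.12 (cv2) and the standard library are available. Lean on these libraries where they do the work, as an engineer would, in place of code of your own. Each camera call takes 0.05 s, during which the arm holds its last target. There are 200 camera calls.

## Working session

There is one attempt and no reset: what is moved stays moved. The work goes in short steps, Python scripts to look and compute and a tool call to move; the robot and the scene stay as the last step left them, time stands still between calls to the robot, and variables do not carry over. Pictures are saved under pics/ and viewed, at most 12 in all, crops included, and the job is handed in when it is done.

```bash
ls; mkdir -p pics
```

Run:
```python
from bench import r
import cv2,numpy as np,json
for n in("scene","top","wrist"):
    im=r.get_image(n); cv2.imwrite(f"pics/{n}0.png",im[:,:,::-1])
    print(n,{k:(np.round(v,4).tolist()) for k,v in r.camera_info(n).items()})
print(r.read_state())
```

```text
bench.py
pics
scene {'vertical_fov': 57.2964, 'cx': 318.7945, 'cy': 228.3406, 'dist': [-0.0686, 0.0, 0.0, 0.0, 0.0], 'T': [[0.8862, -0.3676, 0.2821, 0.9085], [0.4633, 0.7149, -0.5237, -0.5775], [-0.0092, 0.5948, 0.8038, 0.9688], [0.0, 0.0, 0.0, 1.0]]}
top {'vertical_fov': 51.7548, 'cx': 308.5441, 'cy': 232.1067, 'dist': [-0.0225, 0.0, 0.0, 0.0, 0.0], 'T': [[-0.0374, 0.9733, -0.2264, 0.3479], [-0.9993, -0.0363, 0.009, 0.0208], [0.0005, 0.2265, 0.974, 1.235], [0.0, 0.0, 0.0, 1.0]]}
wrist {'vertical_fov': 71.0979, 'cx': 316.2375, 'cy': 240.3227, 'dist': [-0.0336, 0.0, 0.0, 0.0, 0.0], 'T_tool_cam': [[-0.0006, 0.9552, 0.2959, 0.0755], [1.0, 0.0008, -0.0006, 0.0002], [-0.0008, 0.2959, -0.9552, -0.0707], [0.0, 0.0, 0.0, 1.0]]}
{'time': 0.15, 'joints': array([ 1.33499702e+00,  2.60557675e-01, -1.39088073e-01,  1.17269810e+00,
        3.22914406e-05,  1.57078844e+00]), 'joint_vel': array([ 0.00071338, -0.00211112,  0.00495889, -0.0009589 , -0.00015121,
       -0.00222051]), 'joint_efforts': array([ 1.35600738e-03, -4.06005871e+01,  2.54166019e+01,  1.26808783e-02,
        1.54293866e-04,  4.02005895e-06]), 'eef_pos': array([0.12254517, 0.51006749, 0.30323735]), 'orientation': array([[-9.72329746e-01,  2.33612308e-01, -3.92930436e-04],
       [ 2.33612636e-01,  9.72328594e-01, -1.49715527e-03],
       [ 3.23035999e-05, -1.54752212e-03, -9.99998802e-01]]), 'contact_force': array([0.80242158, 0.23106192, 0.34111951]), 'torque': array([-0.0125425 ,  0.00503992,  0.05731361]), 'gripper_force': 0.0, 'opening': 0.08527226176612504}
```

View pics/top0.png

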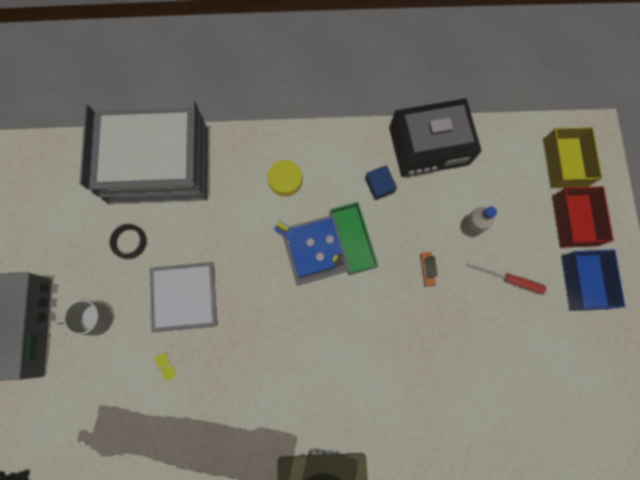

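View pics/scene0.png

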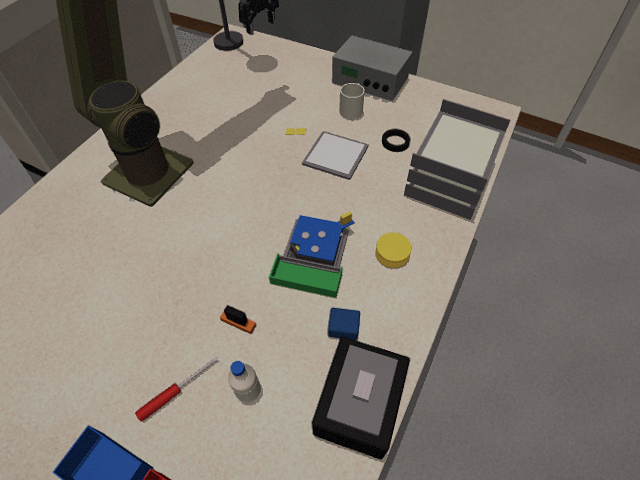

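Top view: the stack's blue cover is at about (314,248), the tab at (283,229), the green trough at (353,240), the scraper at (429,268) and the panel at (184,297). The scene view agrees, with the scraper at (238,320), the cover at (317,240) and the tab at (346,217).

Create h.py:
```python
from bench import r
import cv2,numpy as np
np.set_printoptions(precision=4,suppress=True)
def cam(n):
    i=r.camera_info(n); f=240/np.tan(np.radians(i["vertical_fov"])/2)
    K=np.array([[f,0,i["cx"]],[0,f,i["cy"]],[0,0,1]])
    if n=="wrist":
        s=r.read_state(); A=np.eye(4);A[:3,:3]=s["orientation"];A[:3,3]=s["eef_pos"]; T=A@np.array(i["T_tool_cam"])
    else: T=np.array(i["T"])
    return K,np.array(i["dist"]),T
def rays(c,uv):
    K,d,T=c; p=cv2.undistortPoints(np.array(uv,float).reshape(-1,1,2),K,d)[:,0]
    v=np.c_[p[:,0],-p[:,1],-np.ones(len(p))]@T[:3,:3].T
    return T[:3,3],v/np.linalg.norm(v,axis=1)[:,None]
def plane(c,uv,z):
    o,v=rays(c,uv); return o+v*((z-o[2])/v[:,2])[:,None]
def tri(*obs):
    A=np.zeros((3,3));b=np.zeros(3);L=[]
    for c,uv in obs:
        o,v=rays(c,[uv]);P=np.eye(3)-np.outer(v[0],v[0]);A+=P;b+=P@o;L.append((P,o))
    x=np.linalg.solve(A,b); return x,[round(1000*np.linalg.norm(P@(x-o)),1) for P,o in L]
R={"orange":((4,140,70),(16,255,255)),"yellow":((22,120,90),(34,255,255)),"blue":((105,140,60),(125,255,255)),"green":((55,120,40),(75,255,255))}
def comps(im,col,roi=None,amin=15):
    lo,hi=R[col] if isinstance(col,str) else col
    m=cv2.inRange(cv2.cvtColor(im,cv2.COLOR_RGB2HSV),lo,hi)
    if roi: q=np.zeros_like(m);a,b,c,d=roi;q[b:d,a:c]=m[b:d,a:c];m=q
    cs=[c for c in cv2.findContours(m,cv2.RETR_EXTERNAL,cv2.CHAIN_APPROX_NONE)[0] if cv2.contourArea(c)>=amin]
    return m,sorted(cs,key=cv2.contourArea,reverse=True)
def save(im,n): cv2.imwrite(f"pics/{n}.png",im[:,:,::-1])
```

Run:
```python
from h import *
roi={"top":(250,180,460,310),"scene":(200,190,390,350)}
zz={"orange":.018,"yellow":.07,"blue":.044,"green":.034}
for n in("top","scene"):
    im=r.get_image(n);c=cam(n)
    for col in R:
        m,cs=comps(im,col,roi[n])
        for k in cs[:3]:
            b=cv2.boxPoints(cv2.minAreaRect(k)); M=cv2.moments(k);ctr=(M["m10"]/M["m00"],M["m01"]/M["m00"])
            print(n,col,cv2.contourArea(k),np.round(ctr,1),"ctr",plane(c,[ctr],zz[col])[0],"box",plane(c,b,zz[col])[:,:2].tolist() and np.round(plane(c,b,zz[col])[:,:2],3).tolist())
im=r.get_image("top");c=cam("top")
m,cs=comps(im,((0,0,150),(179,60,255)),(140,255,225,340));k=cs[0];b=cv2.boxPoints(cv2.minAreaRect(k));print("panel",cv2.contourArea(k),plane(c,b,.012))
```

```text
top orange 40.0 [429.2 281.4] ctr [ 0.4947 -0.2838  0.018 ] box [[0.503, -0.274], [0.503, -0.296], [0.488, -0.295], [0.489, -0.273]]
top orange 25.5 [425.2 255.2] ctr [ 0.5605 -0.2799  0.018 ] box [[0.562, -0.268], [0.572, -0.288], [0.561, -0.293], [0.551, -0.273]]
top yellow 369.5 [284.8 186.3] ctr [0.737  0.0644 0.07  ] box [[0.755, 0.106], [0.752, 0.024], [0.713, 0.025], [0.716, 0.106]]
top yellow 33.0 [281.9 226.4] ctr [0.6353 0.074  0.07  ] box [[0.638, 0.088], [0.647, 0.083], [0.632, 0.06], [0.623, 0.065]]
top blue 1996.0 [313.7 246.4] ctr [ 0.5882 -0.0014  0.044 ] box [[0.63, 0.08], [0.662, -0.048], [0.543, -0.074], [0.513, 0.052]]
top green 1392.5 [353.1 236.9] ctr [ 0.6106 -0.1006  0.034 ] box [[0.68, -0.052], [0.698, -0.115], [0.539, -0.152], [0.522, -0.091]]
scene orange 180.5 [239.2 323.6] ctr [ 0.5377 -0.2884  0.018 ] box [[0.488, -0.301], [0.482, -0.272], [0.57, -0.268], [0.575, -0.297]]
scene yellow 335.5 [383.5 249.5] ctr [0.7644 0.0235 0.07  ] box [[0.728, 0.061], [0.757, 0.076], [0.794, -0.014], [0.767, -0.029]]
scene yellow 81.0 [345.9 217.7] ctr [0.6396 0.0708 0.07  ] box [[0.62, 0.082], [0.643, 0.094], [0.66, 0.058], [0.637, 0.046]]
scene blue 1623.5 [317.3 237.2] ctr [ 0.5935 -0.0018  0.044 ] box [[0.549, -0.076], [0.5, 0.056], [0.653, 0.091], [0.691, -0.04]]
scene blue 624.0 [343.9 320.7] ctr [ 0.7556 -0.1802  0.044 ] box [[0.734, -0.218], [0.714, -0.164], [0.778, -0.142], [0.796, -0.196]]
scene green 1536.5 [305. 278.] ctr [ 0.6203 -0.1178  0.034 ] box [[0.546, -0.169], [0.517, -0.09], [0.689, -0.051], [0.711, -0.13]]
panel 7051.0 [[0.3815 0.4279 0.012 ]
 [0.5889 0.4357 0.012 ]
 [0.5811 0.224  0.012 ]
 [0.3744 0.224  0.012 ]]
```

Emit:
nudge_tcp([
  [[-0.034, -0.0246, 0, 0, 0, 0], [-0.034, -0.0246, 0, 0, 0, 0], [-0.034, -0.0246, 0, 0, 0, 0], [-0.034, -0.0246, 0, 0, 0, 0], [-0.034, -0.0246, 0, 0, 0, 0], [-0.034, -0.0246, 0, 0, 0, 0], [-0.034, -0.0246, 0, 0, 0, 0], [-0.034, -0.0246, 0, 0, 0, 0]],
])

```text
time: 1.1
eef_pos: [0.342, 0.2541, 0.3041]
orientation: [[-0.972, 0.233, 0.001], [0.233, 0.972, 0.0], [-0.0, 0.001, -1.0]]
contact_force: [1.2, 0.3, 0.9]
opening: 0.0852
gripper_force: 0.0
```

Emit:
nudge_tcp([
  [[-0.034, -0.0246, 0, 0, 0, 0], [-0.034, -0.0246, 0, 0, 0, 0], [-0.034, -0.0246, 0, 0, 0, 0], [-0.034, -0.0246, 0, 0, 0, 0], [-0.034, -0.0246, 0, 0, 0, 0], [-0.034, -0.0246, 0, 0, 0, 0], [-0.034, -0.0246, 0, 0, 0, 0], [-0.034, -0.0246, 0, 0, 0, 0], [0, 0, 0, 0, 0, 0], [0, 0, 0, 0, 0, 0]],
])

```text
time: 2.1
eef_pos: [0.5597, -0.0, 0.3034]
orientation: [[-0.972, 0.235, -0.001], [0.235, 0.972, 0.0], [0.001, 0.0, -1.0]]
contact_force: [-0.3, 0.1, -1.2]
opening: 0.0854
gripper_force: 0.0
```

Run:
```python
from h import *
save(r.get_image("wrist"),"w1");save(r.get_image("top"),"t1");K,d,T=cam("wrist");np.save("w1T.npy",T);print(T,K)
```

```text
[[ 0.2337 -0.9291 -0.2868  0.4856]
 [ 0.9723  0.2236  0.068   0.019 ]
 [ 0.0009 -0.2947  0.9556  0.3745]
 [ 0.      0.      0.      1.    ]] [[335.8603   0.     316.2375]
 [  0.     335.8603 240.3227]
 [  0.       0.       1.    ]]
```

View pics/w1.png

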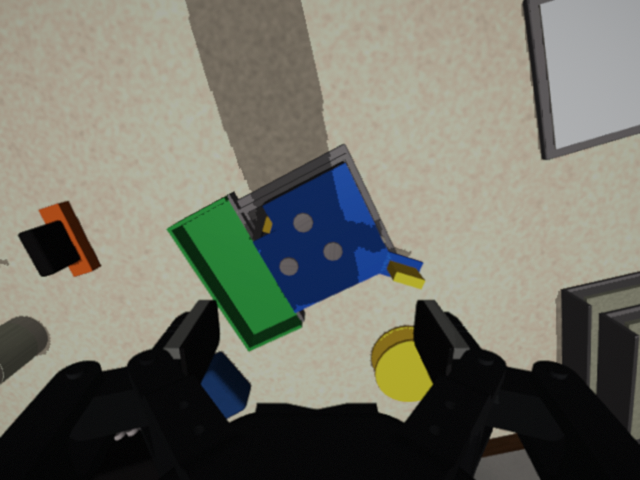

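The wrist view shows the slugs at (303,222), (289,267) and (333,251), the tab at (405,272), the scraper at (60,243) and the trough on the left. I'll move towards the scraper for a second view.

Emit:
nudge_tcp([
  [[0, -0.04, 0, 0, 0, 0], [0, -0.04, 0, 0, 0, 0], [0, -0.04, 0, 0, 0, 0], [0, -0.04, 0, 0, 0, 0], [0, -0.04, 0, 0, 0, 0], [0, 0, 0, 0, 0, -0.11], [0, 0, 0, 0, 0, -0.11], [0, 0, 0, 0, 0, -0.11], [0, 0, 0, 0, 0, 0], [0, 0, 0, 0, 0, 0]],
])

```text
time: 3.2
eef_pos: [0.5126, -0.1927, 0.3042]
orientation: [[-0.996, -0.093, 0.0], [-0.093, 0.996, 0.0], [-0.0, 0.0, -1.0]]
contact_force: [1.0, 0.1, -0.3]
opening: 0.0852
gripper_force: 0.0
```

Create m.py:
```python
from h import *
def view(png,T):
    K,d,_=cam("wrist"); return cv2.imread(png)[:,:,::-1].copy(),(K,d,T)
def corners(im,c,col,z,k=0,roi=None):
    m,cs=comps(im,col,roi,60); b=cv2.boxPoints(cv2.minAreaRect(cs[k])); return b,plane(c,b,z)
```

Run:
```python
from m import *
im=r.get_image("wrist");save(im,"w2");T=cam("wrist")[2];np.save("w2T.npy",T)
v1=view("pics/w1.png",np.load("w1T.npy"));v2=view("pics/w2.png",T)
for im,c in(v1,v2):
    print("T",c[2][:3,3])
    for col,z in(("orange",.018),("green",.034),("yellow",.07)):
        m,cs=comps(im,col,None,60)
        for k in cs[:3]:
            b=cv2.boxPoints(cv2.minAreaRect(k));print(col,cv2.contourArea(k),np.round(b).tolist(),plane(c,b,z)[:,:2].round(4).tolist())
    # slugs: grey blobs inside blue hull
    m,cs=comps(im,"blue",None,500)
    h=cv2.convexHull(cs[0]); q=np.zeros_like(m);cv2.fillConvexPoly(q,h,255)
    g=cv2.inRange(cv2.cvtColor(im,cv2.COLOR_RGB2HSV),(0,0,70),(179,80,255))&q
    for k in cv2.findContours(g,cv2.RETR_EXTERNAL,cv2.CHAIN_APPROX_NONE)[0]:
        if cv2.contourArea(k)>60:
            M=cv2.moments(k);u=(M["m10"]/M["m00"],M["m01"]/M["m00"]);print("slug",cv2.contourArea(k),np.round(u,1),plane(c,[u],.049)[0])
```

```text
T [0.4856 0.019  0.3745]
orange 787.5 [[38.0, 210.0], [57.0, 200.0], [93.0, 269.0], [75.0, 279.0]] [[0.4864, -0.2972], [0.4815, -0.2716], [0.5663, -0.2659], [0.5726, -0.293]]
green 9203.0 [[167.0, 229.0], [224.0, 194.0], [304.0, 324.0], [247.0, 359.0]] [[0.5383, -0.1558], [0.5173, -0.0852], [0.6832, -0.0426], [0.7137, -0.1209]]
yellow 3145.5 [[362.0, 339.0], [411.0, 322.0], [436.0, 394.0], [387.0, 412.0]] [[0.6935, 0.0181], [0.6857, 0.0717], [0.7842, 0.0855], [0.7944, 0.0275]]
yellow 283.0 [[392.0, 280.0], [395.0, 270.0], [425.0, 279.0], [422.0, 289.0]] [[0.6348, 0.0607], [0.6248, 0.0653], [0.6409, 0.0924], [0.6511, 0.088]]
yellow 75.5 [[262.0, 231.0], [266.0, 217.0], [273.0, 219.0], [269.0, 233.0]] [[0.5559, -0.0502], [0.5437, -0.0428], [0.547, -0.0371], [0.5593, -0.0445]]
slug 485.0 [356.3 287.9] [0.6446 0.0249 0.049 ]
slug 226.5 [288.4 266.2] [ 0.6039 -0.0389  0.049 ]
slug 246.5 [332.4 250.9] [
[... 459 characters left out ...]
ellow 569.5 [[483.0, 453.0], [490.0, 426.0], [521.0, 434.0], [514.0, 461.0]] [[0.7828, 0.0364], [0.7403, 0.0334], [0.7496, 0.0746], [0.7932, 0.0791]]
yellow 177.5 [[541.0, 353.0], [548.0, 345.0], [565.0, 361.0], [559.0, 368.0]] [[0.6363, 0.0643], [0.6265, 0.0687], [0.6442, 0.0948], [0.6543, 0.0905]]
yellow 66.0 [[435.0, 272.0], [445.0, 260.0], [449.0, 264.0], [439.0, 275.0]] [[0.5531, -0.0719], [0.5401, -0.0643], [0.5433, -0.0596], [0.5564, -0.0671]]
slug 275.0 [510.9 345.7] [0.6433 0.0436 0.049 ]
slug 122.5 [447.8 307.5] [ 0.6012 -0.04    0.049 ]
slug 205.0 [490.1 309. ] [0.5991 0.0073 0.049 ]
slug 231.5 [478.3 276.8] [ 0.5626 -0.0151  0.049 ]
slug 798.0 [540.8 302.6] [0.5866 0.062  0.049 ]
```

View pics/w2.png

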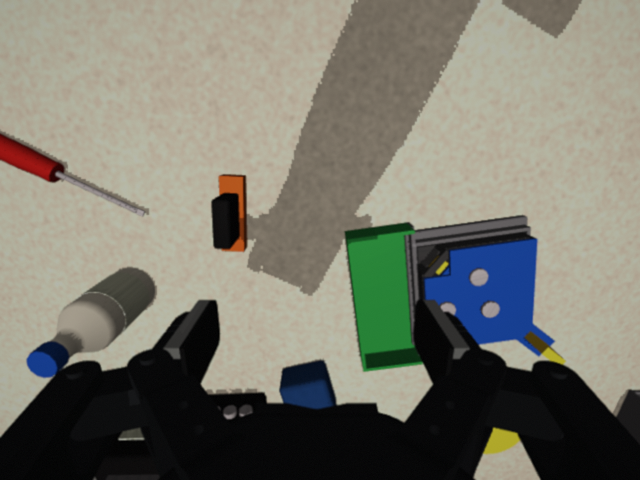

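The second view shows the scraper upright at about (232,212), with clear bench between it and the driver's tip at (147,212). Both views agree on the slugs. I'll triangulate the heights.

Run:
```python
from m import *
v1=view("pics/w1.png",np.load("w1T.npy"));v2=view("pics/w2.png",np.load("w2T.npy"))
def boxs(v,col,k,amin=60,roi=None): 
    m,cs=comps(v[0],col,roi,amin);return cv2.boxPoints(cv2.minAreaRect(cs[k]))
a,b=boxs(v1,"orange",0),boxs(v2,"orange",0)
for i in range(4): print("foot",tri((v1[1],a[i]),(v2[1],b[i])))
for i in range(4): print("fin",tri((v1[1],boxs(v1,"yellow",1)[i]),(v2[1],boxs(v2,"yellow",1)[i])))
for p,q in(((288.4,266.2),(447.8,307.5)),((332.4,250.9),(490.1,309)),((302.7,222.2),(478.3,276.8))): print("slug",tri((v1[1],p),(v2[1],q)))
# black handle near the scraper, both views
for v,roi in((v1,(10,190,110,290)),(v2,(200,165,255,265))):
    m,cs=comps(v[0],((0,0,0),(179,255,60)),roi,60)
    print("handle",cv2.approxPolyDP(cs[0],3,True)[:,0].tolist())
for n,v,roi in(("w1",v1,(240,150,400,330)),("w2",v2,(415,225,545,360))):
    m,cs=comps(v[0],((100,120,30),(128,255,255)),roi,500)
    print(n,"cover",cv2.approxPolyDP(cs[0],3,True)[:,0].tolist())
im=cv2.imread("pics/t1.png")[:,:,::-1]
c=cam("top");g=cv2.inRange(cv2.cvtColor(im,cv2.COLOR_RGB2HSV),(100,0,100),(179,60,255))
m,cs=comps(im,((0,0,40),(179,60,130)),(140,250,230,345),50)
for k in cs[:2]: b=cv2.boxPoints(cv2.minAreaRect(k));print("panelrim",cv2.contourArea(k),b.tolist(),plane(c,b,.012)[:,:2].tolist(),plane(c,b,.012).mean(0))
```

```text
foot (array([ 0.4862, -0.2988,  0.0162]), [np.float64(0.3), np.float64(0.3)])
foot (array([ 0.4821, -0.2727,  0.017 ]), [np.float64(0.6), np.float64(0.6)])
foot (array([ 0.5672, -0.2682,  0.0153]), [np.float64(0.2), np.float64(0.2)])
foot (array([ 0.5727, -0.2966,  0.0132]), [np.float64(1.1), np.float64(1.1)])
fin (array([0.6328, 0.06  , 0.0749]), [np.float64(0.3), np.float64(0.3)])
fin (array([0.6232, 0.0646, 0.0746]), [np.float64(0.4), np.float64(0.4)])
fin (array([0.6406, 0.0915, 0.0731]), [np.float64(1.2), np.float64(1.2)])
fin (array([0.6506, 0.0871, 0.0733]), [np.float64(1.2), np.float64(1.2)])
slug (array([ 0.6035, -0.039 ,  0.0469]), [np.float64(1.1), np.float64(1.1)])
slug (array([0.5998, 0.009 , 0.0462]), [np.float64(0.6), np.float64(0.6)])
slug (array([ 0.5631, -0.0133,  0.0459]), [np.float64(0.6), np.float64(0.6)])
handle [[60, 221], [19, 234], [41, 275], [79, 259]]
handle [[224, 193], [212, 201], [215, 247], [228, 248], [239, 235], [237, 195]]
w1 cover [[345, 163], [262, 206], [273, 225], [269, 234], [254, 243], [295, 312], [374, 274], [389, 275], [388, 261], [399, 262], [399, 255], [388, 251]]
w2 cover [[540, 353], [524, 338], [530, 330], [544, 341], [544, 333], [531, 322], [536, 239], [450, 249], [446, 269], [439, 276], [424, 278], [424, 298], [438, 304], [453, 303], [454, 316], [477, 344], [515, 338]]
panelrim 4014.5 [[146.33609008789062, 267.6966857910156], [213.327880859375, 261.6065368652344], [219.14755249023438, 325.6229553222656], [152.15576171875, 331.7131042480469]] [[0.5559335405154713, 0.41853380513193494], [0.5652290705337029, 0.2507610700130175], [0.406701735347737, 0.23577384423489522], [0.3978651018267703, 0.39883160938211637]] [0.4814 0.326  0.012 ]
```

Run:
```python
from m import *
v1=view("pics/w1.png",np.load("w1T.npy"));v2=view("pics/w2.png",np.load("w2T.npy"))
print("corner",tri((v1[1],(345,163)),(v2[1],(536,239))))
p=plane(v1[1],[(345,163),(295.5,312),(262,206),(254,243)],.044)[:,:2];print(p)
q=plane(v2[1],[(536,239),(450,249)],.044)[:,:2];print(q)
A=(p[0]+plane(v2[1],[(536,239)],.044)[0,:2])/2;B=p[1];F=np.array([.637,.0758])
# fit rigid: model pts
M=np.array([[-60,60],[60,-60],[65,65]])/1000;X=np.array([A,B,F])
mc,xc=M.mean(0),X.mean(0);H=(M-mc).T@(X-xc);y=np.arctan2(H[0,1]-H[1,0],H[0,0]+H[1,1])
Rm=np.array([[np.cos(y),-np.sin(y)],[np.sin(y),np.cos(y)]]);t=xc-Rm@mc;print("yaw",y,"holder",t,"res",(X-(M@Rm.T+t))*1000)
S=np.array([[.603,-.039],[.599,.0085],[.5625,-.0135]]);print("slugs local",(S-t)@Rm*1000)
```

```text
corner (array([0.5166, 0.0406, 0.0419]), [np.float64(0.9), np.float64(0.9)])
[[ 0.5155  0.0406]
 [ 0.66   -0.0462]
 [ 0.5372 -0.0489]
 [ 0.5726 -0.0678]]
[[ 0.517   0.0389]
 [ 0.5362 -0.0498]]
yaw 0.2422545708280882 holder [ 0.5886 -0.0031] res [[ 0.2955 -0.9989]
 [-1.2251  0.7891]
 [ 0.9297  0.2098]]
slugs local [[  5.4061 -38.3108]
 [ 12.9177   8.7617]
 [-27.7941  -3.8398]]
```

Emit:
nudge_tcp([
  [[0, -0.03, 0, 0, 0, 0.041], [0, -0.03, 0, 0, 0, 0], [-0.007, -0.03, 0, 0, 0, 0], [-0.007, 0, 0.04, 0, 0, 0], [0, 0, 0.04, 0, 0, 0], [0, 0, 0.04, 0, 0, 0], [0, 0, 0, 0, 0, 0], [0, 0, 0, 0, 0, 0]],
], jaw=0.07)

```text
time: 4.05
eef_pos: [0.5327, -0.2823, 0.184]
orientation: [[-0.999, -0.053, -0.002], [-0.053, 0.999, 0.001], [0.001, 0.001, -1.0]]
contact_force: [0.0, -0.2, 1.7]
opening: 0.0703
gripper_force: 0.0
```

Emit:
nudge_tcp([
  [[0.0065, -0.001, 0.03, 0, 0, 0], [0, 0, 0.03, 0, 0, 0], [0, 0, 0.0215, 0, 0, 0], [0, 0, 0, 0, 0, 0], [0, 0, 0, 0, 0, 0]],
])

```text
time: 4.55
eef_pos: [0.528, -0.2849, 0.1048]
orientation: [[-0.999, -0.053, 0.003], [-0.053, 0.999, -0.002], [-0.003, -0.002, -1.0]]
contact_force: [0.7, 0.1, 0.4]
opening: 0.0701
gripper_force: 0.0
```

Emit:
nudge_tcp([
  [[0, 0, 0, 0, 0, 0], [0, 0, 0, 0, 0, 0], [0, 0, 0, 0, 0, 0], [0, 0, 0, 0, 0, 0], [0, 0, 0, 0, 0, 0], [0, 0, 0, 0, 0, 0]],
], jaw=0, clamp_n=60)

```text
time: 5.15
eef_pos: [0.5271, -0.2845, 0.1035]
orientation: [[-0.999, -0.053, 0.002], [-0.053, 0.999, -0.001], [-0.002, -0.001, -1.0]]
contact_force: [-0.1, 0.4, 4.9]
opening: 0.0176
gripper_force: 59.5
```

Emit:
nudge_tcp([
  [[0, 0, -0.03, 0, 0, 0], [0, 0, -0.04, 0, 0, 0], [0, 0, -0.04, 0, 0, 0], [-0.0076, 0.0397, 0, 0, 0, 0], [-0.0076, 0.0397, 0, 0, 0, 0], [-0.0076, 0.0397, 0, 0, 0, 0], [-0.0076, 0.0397, 0, 0, 0, 0], [-0.0076, 0.0397, 0, 0, 0, 0], [-0.0076, 0.0397, 0, 0, 0, 0]],
])

```text
time: 6.05
eef_pos: [0.5589, -0.0423, 0.2119]
orientation: [[-0.999, -0.053, -0.001], [-0.053, 0.999, 0.0], [0.001, 0.0, -1.0]]
contact_force: [0.8, 0.1, -1.6]
opening: 0.0172
gripper_force: 58.9
```

Emit:
nudge_tcp([
  [[-0.0076, 0.0397, 0, 0, 0, 0], [-0.0076, 0.0397, 0, 0, 0, 0], [0, 0, 0, 0, 0, -0.1], [0, 0, 0, 0, 0, -0.089], [0, 0, 0, 0, 0, 0], [0, 0, 0, 0, 0, 0], [0, 0, 0, 0, 0, 0]],
])

```text
time: 6.75
eef_pos: [0.5701, 0.0359, 0.2122]
orientation: [[-0.971, -0.238, -0.0], [-0.238, 0.971, -0.0], [0.0, 0.0, -1.0]]
contact_force: [0.8, -0.3, -0.6]
opening: 0.0173
gripper_force: 59.2
```

Run:
```python
from h import *
t=np.array([.5886,-.0031]);y=.242;Rm=np.array([[np.cos(y),-np.sin(y)],[np.sin(y),np.cos(y)]])
s=r.read_state();print((s["eef_pos"][:2]-t)@Rm*1000,s["eef_pos"][2],s["opening"])
save(r.get_image("scene")[150:350,200:440].repeat(3,0).repeat(3,1),"s2")
```

```text
[-8.6019 42.2503] 0.2122035926751963 0.01732644368217269
```

View pics/s2.png

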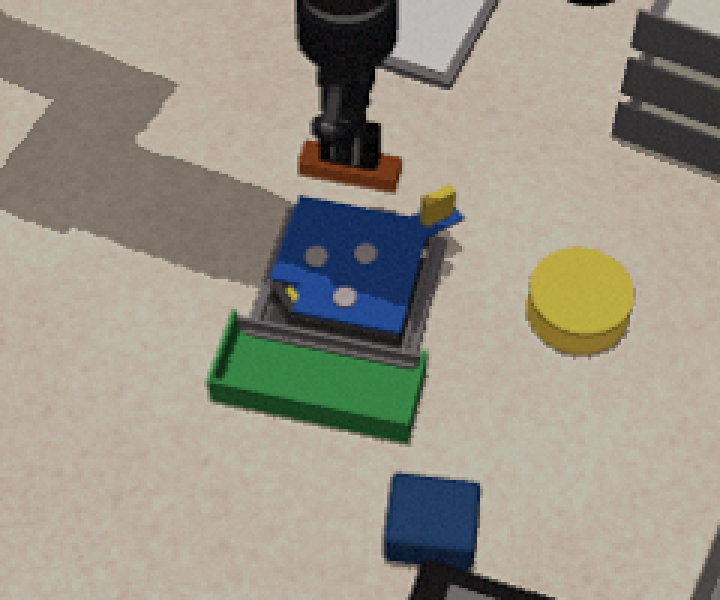

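The held scraper is level and square to the cover. All three slugs, at (315,256), (365,252) and (345,296) in the crop, lie ahead of it. Next I lower it behind them.

Emit:
nudge_tcp([
  [[0, 0, 0.03, 0, 0, 0], [0, 0, 0.02, 0, 0, 0], [0, 0, 0.0095, 0, 0, 0], [0, 0, 0.002, 0, 0, 0], [0, 0, 0, 0, 0, 0], [0, 0, 0, 0, 0, 0]],
])

```text
time: 7.4
eef_pos: [0.5711, 0.0362, 0.1519]
orientation: [[-0.971, -0.24, 0.002], [-0.24, 0.971, 0.0], [-0.002, -0.0, -1.0]]
contact_force: [0.9, 0.3, -0.8]
opening: 0.0171
gripper_force: 59.2
```

Emit:
nudge_tcp([
  [[0, 0, 0.0025, 0, 0, 0], [0, 0, 0, 0, 0, 0], [0, 0, 0, 0, 0, 0]],
])

```text
time: 7.7
eef_pos: [0.5704, 0.0362, 0.1487]
orientation: [[-0.971, -0.24, 0.001], [-0.24, 0.971, 0.0], [-0.001, -0.0, -1.0]]
contact_force: [0.6, -1.5, -1.5]
opening: 0.0171
gripper_force: 59.2
```

Emit:
nudge_tcp([
  [[0, -0.01, 0, 0, 0, 0], [0, -0.012, 0, 0, 0, 0], [0, -0.012, 0, 0, 0, 0], [0, -0.012, 0, 0, 0, 0], [0, -0.012, 0, 0, 0, 0], [0, -0.012, 0, 0, 0, 0], [0, -0.012, 0, 0, 0, 0], [0, -0.012, 0, 0, 0, 0], [0, -0.012, 0, 0, 0, 0], [0, -0.012, 0, 0, 0, 0]],
])

```text
time: 8.7
eef_pos: [0.5988, -0.0794, 0.1484]
orientation: [[-0.971, -0.24, -0.0], [-0.24, 0.971, -0.0], [0.0, -0.0, -1.0]]
contact_force: [-0.1, 0.7, -1.8]
opening: 0.0172
gripper_force: 59.2
```

Emit:
nudge_tcp([
  [[0, -0.004, 0, 0, 0, 0], [0, -0.004, 0, 0, 0, 0], [0, 0, 0, 0, 0, 0], [0, 0, 0, 0, 0, 0]],
])

```text
time: 9.1
eef_pos: [0.6004, -0.0858, 0.1483]
orientation: [[-0.971, -0.24, -0.0], [-0.24, 0.971, 0.0], [0.0, 0.0, -1.0]]
contact_force: [0.6, -0.2, -2.0]
opening: 0.0172
gripper_force: 59.3
```

Run:
```python
from h import *
save(r.get_image("scene")[150:350,200:440].repeat(3,0).repeat(3,1),"s3")
```

```text
(no output)
```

View pics/s3.png

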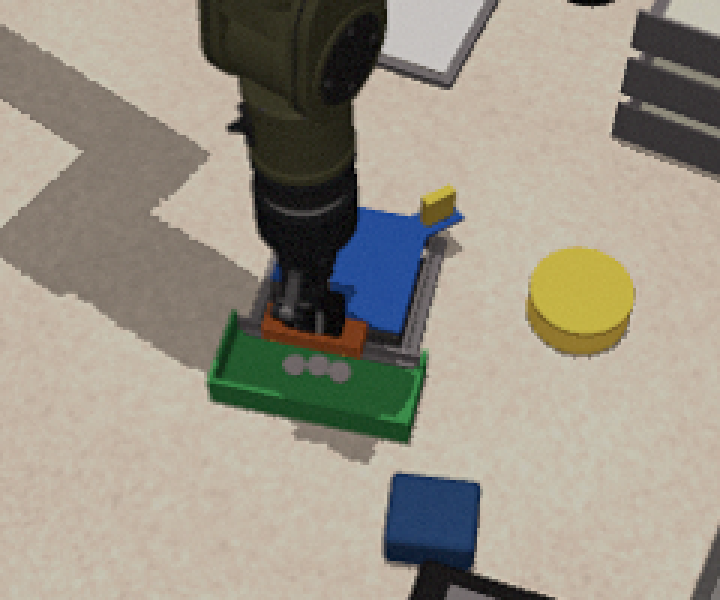

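All three slugs lie in the trough at (294,365), (318,365) and (340,372) in the crop. I'll put the scraper back.

Emit:
nudge_tcp([
  [[0, 0, -0.03, 0, 0, 0], [0, 0, -0.02, 0, 0, 0], [0.023, -0.035, 0, 0, 0, 0], [0.023, -0.035, 0, 0, 0, 0], [0.023, -0.035, 0, 0, 0, 0], [0.023, -0.035, 0, 0, 0, 0], [0.023, -0.035, 0, 0, 0, 0], [0, 0, 0.04, 0, 0, 0], [0, 0, 0.04, 0, 0, 0]],
])

```text
time: 10.05
eef_pos: [0.5318, -0.2856, 0.1193]
orientation: [[-0.971, -0.238, 0.005], [-0.238, 0.971, -0.002], [-0.004, -0.003, -1.0]]
contact_force: [0.5, 0.4, -2.6]
opening: 0.0174
gripper_force: 59.3
```

Emit:
nudge_tcp([
  [[0, 0, 0.01, 0, 0, 0], [0, 0, 0.002, 0, 0, 0], [0, 0, 0, 0, 0, 0], [0, 0, 0, 0, 0, 0]],
])

```text
time: 10.45
eef_pos: [0.5325, -0.2838, 0.1084]
orientation: [[-0.971, -0.241, 0.003], [-0.241, 0.971, -0.002], [-0.003, -0.002, -1.0]]
contact_force: [0.3, 0.6, -0.8]
opening: 0.0171
gripper_force: 59.3
```

Emit:
nudge_tcp([
  [[0, 0, 0.003, 0, 0, 0], [0, 0, 0.002, 0, 0, 0], [0, 0, 0, 0, 0, 0], [0, 0, 0, 0, 0, 0]],
])

```text
time: 10.85
eef_pos: [0.532, -0.2839, 0.1035]
orientation: [[-0.971, -0.24, 0.003], [-0.24, 0.971, -0.001], [-0.003, -0.002, -1.0]]
contact_force: [0.2, 0.5, 6.1]
opening: 0.0171
gripper_force: 60.4
```

Emit:
nudge_tcp([
  [[0, 0, 0, 0, 0, 0], [0, 0, 0, 0, 0, 0], [0, 0, 0, 0, 0, 0], [0, 0, 0, 0, 0, 0]],
], jaw=0.06)

```text
time: 11.25
eef_pos: [0.5308, -0.2836, 0.1013]
orientation: [[-0.971, -0.24, -0.0], [-0.24, 0.971, 0.0], [0.0, 0.0, -1.0]]
contact_force: [-0.9, 0.2, 0.2]
opening: 0.0602
gripper_force: 0.0
```

Emit:
nudge_tcp([
  [[0, 0, -0.02, 0, 0, 0], [0, 0, -0.04, 0, 0, 0], [0, 0, -0.04, 0, 0, 0], [0, 0, -0.04, 0, 0, 0], [0, 0, -0.03, 0, 0, 0], [0, 0.04, 0, 0, 0, 0], [0, 0.04, 0, 0, 0, 0], [0, 0.04, 0, 0, 0, 0], [0, 0.04, 0, 0, 0, 0]],
])

```text
time: 12.15
eef_pos: [0.4918, -0.127, 0.2713]
orientation: [[-0.971, -0.239, 0.0], [-0.239, 0.971, 0.0], [-0.0, 0.0, -1.0]]
contact_force: [0.6, 1.0, 0.1]
opening: 0.0599
gripper_force: 0.0
```

Run:
```python
from h import *
c=cam("top");im=r.get_image("top");m,cs=comps(im,"orange",(395,230,460,310),10)
for k in cs: b=cv2.boxPoints(cv2.minAreaRect(k));print(plane(c,b,.018)[:,:2].tolist())
c=cam("wrist");im=r.get_image("wrist");save(im,"w3");np.save("w3T.npy",c[2]);print(r.read_state()["eef_pos"],r.read_state()["joints"])
m,cs=comps(im,"orange",None,60);
for k in cs[:2]: b=cv2.boxPoints(cv2.minAreaRect(k));print(b.tolist(),plane(c,b,.018)[:,:2].tolist())
```

```text
[ 0.4904 -0.1245  0.2713] [-0.2494  0.246  -0.2445  1.0831  0.0015 -0.4962]
[[127.65567016601562, 177.45193481445312], [154.03875732421875, 173.88665771484375], [165.38021850585938, 257.8135070800781], [138.99713134765625, 261.3787841796875]] [[0.4950675013731466, -0.30553774088160846], [0.48562051771131987, -0.28091818064482127], [0.5684892622831976, -0.26036994648984924], [0.5791211952113242, -0.2867637490509526]]
```

The scraper stands on the bench, let go. I'll move to the tab, turning the tool onto the diagonal.

Emit:
nudge_tcp([
  [[-0.03, 0.026, 0, 0, 0, 0], [-0.03, 0.026, 0, 0, 0, 0], [-0.03, 0.026, 0, 0, 0, 0], [-0.03, 0.026, 0, 0, 0, 0], [-0.03, 0.026, 0, 0, 0, 0], [-0.03, 0.026, 0, 0, 0, 0], [0, 0, 0, 0, 0, -0.131], [0, 0, 0, 0, 0, -0.131], [0, 0, 0, 0, 0, -0.131], [0, 0, 0, 0, 0, -0.131]],
], jaw=0.055)

```text
time: 13.25
eef_pos: [0.6302, 0.066, 0.2709]
orientation: [[-0.717, -0.697, -0.0], [-0.697, 0.717, -0.0], [0.001, 0.0, -1.0]]
contact_force: [0.1, -0.1, -0.0]
opening: 0.055
gripper_force: 0.0
```

Emit:
nudge_tcp([
  [[0, 0, 0, 0, 0, -0.131], [0, 0, 0, 0, 0, -0.131], [0, 0, 0.03, 0, 0, 0], [0, 0, 0, 0, 0, 0], [0, 0, 0, 0, 0, 0], [0, 0, 0, 0, 0, 0]],
])

```text
time: 13.85
eef_pos: [0.6304, 0.0662, 0.2423]
orientation: [[-0.517, -0.856, 0.001], [-0.856, 0.517, 0.0], [-0.001, -0.001, -1.0]]
contact_force: [0.2, 0.4, 0.3]
opening: 0.0552
gripper_force: 0.0
```

Run:
```python
from m import *
c=cam("wrist");im=r.get_image("wrist");save(im,"w4");np.save("w4T.npy",c[2]);s=r.read_state();print(s["eef_pos"],s["joints"])
v3=view("pics/w3.png",np.load("w3T.npy"))
for I,cc in(v3,(im,c)):
    m,cs=comps(I,"yellow",None,60)
    for k in cs[:4]: b=cv2.boxPoints(cv2.minAreaRect(k));print(np.round(b).tolist(),plane(cc,b,.076)[:,:2].tolist())
```

```text
[0.6305 0.0662 0.2425] [ 0.1047  0.4743  0.0288  1.1236 -0.0001 -0.9233]
[[357.0, 306.0], [369.0, 296.0], [373.0, 300.0], [361.0, 311.0]] [[0.5461055227108615, -0.06862571609541389], [0.5339057353878268, -0.061181417110800246], [0.5371927262681871, -0.056739521640054094], [0.5494822105001288, -0.06417472037036032]]
[[118.0, 302.0], [189.0, 230.0], [248.0, 290.0], [177.0, 360.0]] [[0.791176078329475, 0.026593541785251164], [0.7062162041441594, 0.00958263824821745], [0.696001870711958, 0.07130636815909927], [0.7851071533480496, 0.09453579166185762]]
[[309.0, 273.0], [309.0, 233.0], [321.0, 233.0], [321.0, 273.0]] [[0.647885479357502, 0.08415704780202062], [0.6313042922692488, 0.05711001890681058], [0.6237650574369134, 0.061664990132796894], [0.6400549987920556, 0.08888753396882494]]
[[305.0, 43.0], [327.0, 43.0], [327.0, 53.0], [305.0, 53.0]] [[0.5682965466369695, -0.05061282340259806], [0.5564155497813741, -0.04343371575969344], [0.5593481872038379, -0.038488662508818224], [0.5713117443835485, -0.04571760653173117]]
```

View pics/w4.png

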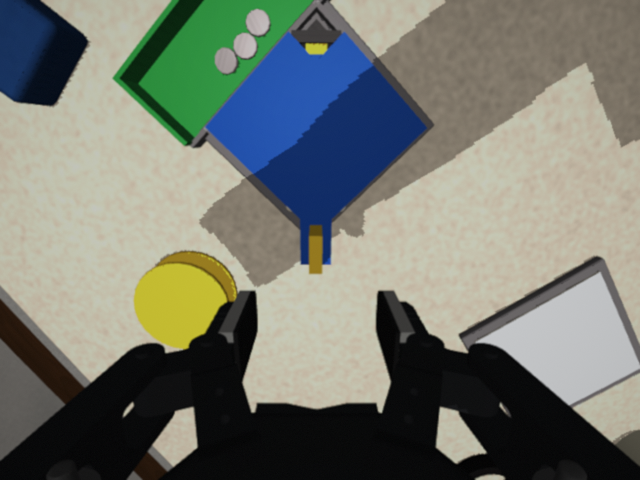

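The fin's blob spans (309–321, 233–273) and is aligned with the tool's x axis and centred between the fingers. The slugs are still in the trough and the cover is seated. Descending to grip.

Emit:
nudge_tcp([
  [[-0.0106, 0, 0.03, 0, 0, 0], [0, 0, 0.03, 0, 0, 0], [0, 0, 0.03, 0, 0, 0], [0, 0, 0.02, 0, 0, 0], [0, 0, 0.0085, 0, 0, 0], [0, 0, 0, 0, 0, 0], [0, 0, 0, 0, 0, 0]],
])

```text
time: 14.6
eef_pos: [0.6363, 0.0755, 0.1243]
orientation: [[-0.516, -0.856, 0.002], [-0.856, 0.516, 0.0], [-0.001, -0.002, -1.0]]
contact_force: [0.9, -0.2, 1.6]
opening: 0.0548
gripper_force: 0.0
```

Emit:
nudge_tcp([
  [[0, 0, 0, 0, 0, 0], [0, 0, 0, 0, 0, 0], [0, 0, 0, 0, 0, 0], [0, 0, 0, 0, 0, 0], [0, 0, 0, 0, 0, 0], [0, 0, 0, 0, 0, 0]],
], jaw=0, clamp_n=60)

```text
time: 15.2
eef_pos: [0.636, 0.0754, 0.1239]
orientation: [[-0.516, -0.856, 0.002], [-0.856, 0.516, -0.0], [-0.001, -0.002, -1.0]]
contact_force: [0.5, -0.8, 4.9]
opening: 0.0085
gripper_force: 59.6
```

Emit:
nudge_tcp([
  [[0.0028, 0, -0.0046, 0, -0.03, 0], [0.0028, 0, -0.0046, 0, -0.03, 0], [0.0028, 0, -0.0046, 0, -0.03, 0], [0, 0, 0, 0, 0, 0]],
], clamp_n=80)

```text
time: 15.6
eef_pos: [0.6309, 0.0672, 0.1376]
orientation: [[-0.515, -0.856, 0.049], [-0.852, 0.518, 0.079], [-0.093, -0.001, -0.996]]
contact_force: [1.9, 2.3, 1.1]
opening: 0.0087
gripper_force: 79.3
```

Emit:
nudge_tcp([
  [[0.0028, 0, -0.0046, 0, -0.03, 0], [0.0028, 0, -0.0046, 0, -0.03, 0], [0, 0, 0, 0, 0, 0], [0, 0, 0, 0, 0, 0]],
])

```text
time: 16.0
eef_pos: [0.6274, 0.062, 0.1453]
orientation: [[-0.511, -0.856, 0.078], [-0.846, 0.517, 0.128], [-0.15, -0.0, -0.989]]
contact_force: [1.2, 1.6, 2.2]
opening: 0.0086
gripper_force: 79.5
```

Run:
```python
from h import *
s=r.get_image("scene");w=r.get_image("wrist")
save(np.vstack([s[170:300,260:400].repeat(2,0).repeat(2,1),w[0:300,180:460]]),"s5")
```

```text
(no output)
```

View pics/s5.png

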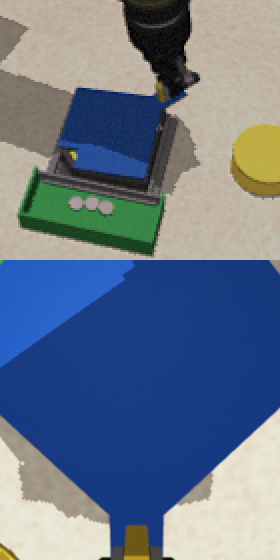

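The scene crop shows the tab corner raised, with the tongue corner still down and the tray seated. I'll tilt further, then draw out along the tilted diagonal.

Emit:
nudge_tcp([
  [[0.0028, 0, -0.0046, 0, -0.03, 0], [0.0028, 0, -0.0046, 0, -0.03, 0], [0.0028, 0, -0.0046, 0, -0.03, 0], [0, 0, 0, 0, 0, 0], [0, 0, 0, 0, 0, 0]],
])

```text
time: 16.6
eef_pos: [0.6208, 0.052, 0.1568]
orientation: [[-0.503, -0.856, 0.121], [-0.831, 0.518, 0.202], [-0.236, 0.001, -0.972]]
contact_force: [0.2, -0.9, 1.7]
opening: 0.0084
gripper_force: 79.5
```

Emit:
nudge_tcp([
  [[-0.004, 0, 0, 0, 0, 0], [-0.004, 0, 0, 0, 0, 0], [-0.004, 0, 0, 0, 0, 0], [-0.004, 0, 0, 0, 0, 0], [-0.004, 0, 0, 0, 0, 0], [0, 0, 0, 0, 0, 0]],
])

```text
time: 17.2
eef_pos: [0.6323, 0.0706, 0.1619]
orientation: [[-0.501, -0.857, 0.123], [-0.832, 0.515, 0.204], [-0.238, -0.0, -0.971]]
contact_force: [0.4, 1.2, -0.3]
opening: 0.0083
gripper_force: 79.0
```

Run:
```python
from h import *
s=r.get_image("scene");save(s[170:300,260:400].repeat(4,0).repeat(4,1),"s6")
```

```text
(no output)
```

View pics/s6.png

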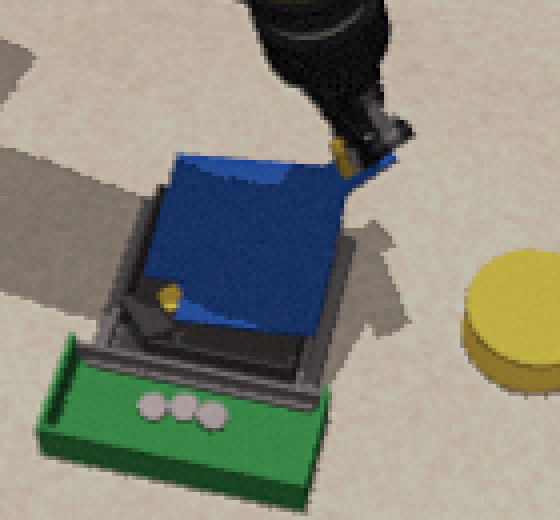

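The tongue (yellow, at (170,297) in the crop) has come out from under the lip and the tray is seated. A little more draw, then a careful lift.

Emit:
nudge_tcp([
  [[-0.004, 0, 0, 0, 0, 0], [-0.004, 0, 0, 0, 0, 0], [-0.0015, 0, -0.005, 0, 0, 0], [-0.0015, 0, -0.005, 0, 0, 0], [0, 0, 0, 0, 0, 0]],
])

```text
time: 17.75
eef_pos: [0.6369, 0.0769, 0.1755]
orientation: [[-0.501, -0.856, 0.125], [-0.832, 0.516, 0.204], [-0.239, -0.002, -0.971]]
contact_force: [-0.2, -0.6, -0.9]
opening: 0.0087
gripper_force: 79.1
```

Emit:
nudge_tcp([
  [[-0.003, 0, -0.01, 0, 0, 0], [-0.005, 0, -0.02, 0, 0, 0], [-0.005, 0, -0.02, 0, 0, 0], [0, 0, 0, 0, 0, 0]],
])

```text
time: 18.15
eef_pos: [0.6386, 0.0776, 0.2298]
orientation: [[-0.5, -0.856, 0.13], [-0.832, 0.516, 0.204], [-0.242, -0.006, -0.97]]
contact_force: [1.3, -0.1, -2.0]
opening: 0.0084
gripper_force: 79.2
```

Run:
```python
from h import *
s=r.get_image("scene");save(s[150:300,240:420].repeat(4,0).repeat(4,1),"s7")
print(r.read_state()["joints"])
```

```text
[ 0.0445  0.4156 -0.1312  0.8849  0.1992 -0.9701]
```

View pics/s7.png

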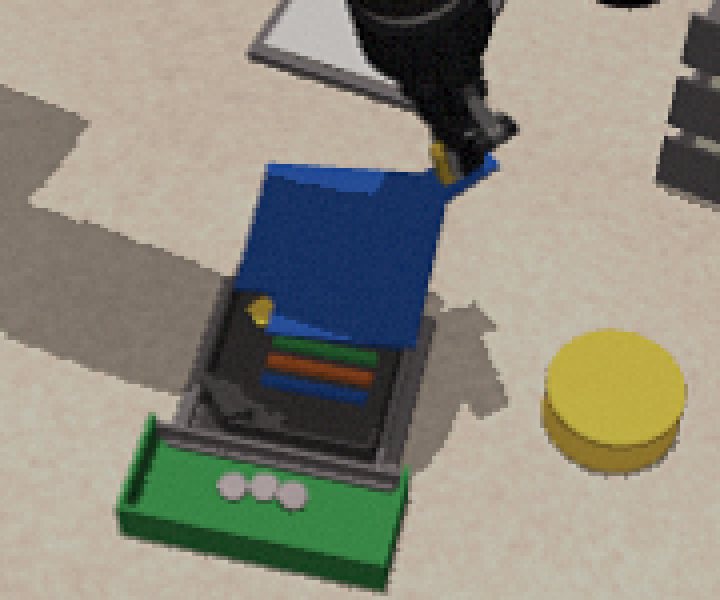

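The cover is fully clear and the tray, with its coloured fibres, is seated. Levelling, then carrying to the panel.

Emit:
nudge_tcp([
  [[-0.005, 0, -0.025, 0, 0.06, 0], [-0.004, 0, -0.025, 0, 0.06, 0], [0, 0, 0, 0, 0.06, 0], [0, 0, 0, 0, 0.06, 0], [0, 0, 0, 0, 0, 0]],
])

```text
time: 18.7
eef_pos: [0.6358, 0.0771, 0.2751]
orientation: [[-0.515, -0.857, -0.002], [-0.857, 0.515, -0.0], [0.001, 0.002, -1.0]]
contact_force: [-0.1, 0.3, -2.5]
opening: 0.0084
gripper_force: 79.0
```

Emit:
nudge_tcp([
  [[-0.0223, 0.0263, 0, 0, 0, 0], [-0.0223, 0.0263, 0, 0, 0, 0], [-0.0223, 0.0263, 0, 0, 0, 0], [-0.0223, 0.0263, 0, 0, 0, 0], [-0.0223, 0.0263, 0, 0, 0, 0], [-0.0223, 0.0263, 0, 0, 0, 0], [-0.0223, 0.0263, 0, 0, 0, 0], [-0.0223, 0.0263, 0, 0, 0, 0], [-0.0223, 0.0263, 0, 0, 0, 0], [-0.0223, 0.0263, 0, 0, 0, 0]],
])

```text
time: 19.7
eef_pos: [0.5247, 0.4035, 0.2754]
orientation: [[-0.517, -0.856, -0.001], [-0.856, 0.517, 0.0], [0.001, 0.001, -1.0]]
contact_force: [1.4, 0.3, -2.1]
opening: 0.0084
gripper_force: 79.1
```

Emit:
nudge_tcp([
  [[0, 0, 0, 0, 0, 0], [0, 0, 0, 0, 0, 0], [0, 0, 0, 0, 0, 0], [0, 0, 0, 0, 0, 0], [0, 0, 0, 0, 0, 0]],
])

```text
time: 20.2
eef_pos: [0.5261, 0.4018, 0.2766]
orientation: [[-0.518, -0.856, -0.0], [-0.856, 0.518, 0.0], [0.0, 0.0, -1.0]]
contact_force: [0.3, 0.5, -0.7]
opening: 0.0084
gripper_force: 79.0
```

Run:
```python
from h import *
s=r.read_state();R0=s["orientation"];print("cover est",s["eef_pos"]+R0@[.092,0,.084],s["joints"])
for n in("top","scene"):
    im=r.get_image(n);c=cam(n);m,cs=comps(im,((105,140,30),(128,255,255)),(100,200,260,340) if n=="top" else (250,40,440,260),80)
    for k in cs[:1]:
        b=cv2.boxPoints(cv2.minAreaRect(k));print(n,cv2.contourArea(k),plane(c,b,.2).tolist(),plane(c,[b.mean(0)],.2))
    save(im,"end_"+n)
a=cv2.imread("pics/end_top.png")[150:350,80:420];b=cv2.imread("pics/end_scene.png")[40:340,200:540]
cv2.imwrite("pics/end.png",np.vstack([a,b]))
```

```text
cover est [0.4784 0.3231 0.1926] [ 0.6522  0.5108  0.1809  1.2409  0.     -0.3744]
top 1544.0 [[0.517433465423113, 0.3914626861378075, 0.19999999999999996], [0.5367281177670603, 0.29221952296387715, 0.19999999999999996], [0.4265230799004804, 0.2653448095588782, 0.19999999999999996], [0.4080639496708264, 0.36237667102581245, 0.19999999999999996]] [[0.4715 0.3277 0.2   ]]
scene 1082.0 [[0.45456230449882695, 0.23135109429600986, 0.20000000000000007], [0.39454678311377445, 0.3561797375605946, 0.20000000000000007], [0.544317208995706, 0.4127014242746525, 0.20000000000000007], [0.5936475655383284, 0.28515352735923105, 0.19999999999999996]] [[0.4981 0.3191 0.2   ]]
```

View pics/end.png

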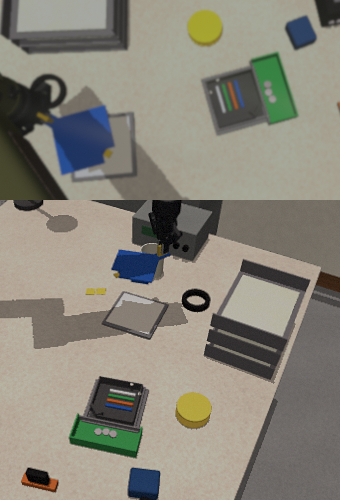

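The final views show the cover held above the panel, with the scraper upright, the slugs in the trough and the tray seated. I'll check level at the tongue by two views, then hand in.

Run:
```python
from m import *
o=[]
for n,roi in(("top",(170,290,205,320)),("scene",(300,95,345,130))):
    im=cv2.imread(f"pics/end_{n}.png")[:,:,::-1].copy();m,cs=comps(im,((18,110,60),(36,255,255)),roi,2)
    M=cv2.moments(cs[0]);u=(M["m10"]/M["m00"],M["m01"]/M["m00"]);print(n,u);o.append((cam(n),u))
x,e=tri(*o);print(x,e)
if abs(x[2]-.186)<.03 and max(e)<8:
    print(r.finish_job())
```

```text
top (187.34463276836155, 303.0282485875706)
scene (316.09722222222223, 114.69444444444444)
[0.4477 0.2721 0.1882] [np.float64(0.2), np.float64(0.2)]
the job is handed in; nothing more can be done
None
```

I handed the job in at about 20 s: the three slugs are in the trough, the scraper stands on the bench, the tray is down in its holder, and the cover is held level by its tab about 190 mm up, within a few millimetres of the panel's centre; no verdict was shown.

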